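# Index a banding wheel by one third and lock it

### The arm

A 6-joint arm with a two-finger parallel gripper is mounted at the origin on a cart in front of the work surface, level with it; the furniture and walls round the work are solid. World frame = base frame: x ahead of the robot, y to its left, z up, the work surface at z = 0. Lengths are in m, angles in rad, forces in N, time in s.
With the tool pointing down it reaches from about 0.4 to 0.925 m from the base axis. Payload 12.5 kg.
Tool frame: the origin (TCP) lies on the front face of the gripper's body, between the roots of the fingers; the fingertips stand arm.finger_overhang ahead of it and the grasp point (between the pads) lies 59 mm ahead of it (arm.finger_overhang is the distance from the TCP to the fingertips, in m); z points along the fingers, y is the line along which they close (so a half turn about z gives the same grasp; the last joint's range is limited). The gripper opens to 95 mm and grips with 3 to 60 N. Pads are 20 mm wide; open, the fingers measure 119 mm over their backs; the gripper's body (75 mm by 180 mm) begins 59 mm behind the grasp point.
Start: joints at [1.124, 0.491, 1.559, -0, 1.092, -0.106], TCP at [0.209, 0.589, 0.292] pointing down, gripper open.
Joint ranges: [-3.1, 3.1], [-0.84, 2.19], [0.05, 2.79], [-1.13, 4.28], [0.06, 2.93], [-2.69, 2.69]. Speed limits (rad/s): [2.22, 2.22, 2.79, 3.14, 3.14, 3.14].

### API

Orientations are given as a unit quaternion [x, y, z, w].
In Python, from rig import arm gives the robot as it stands.
- The arm moves only by the tool carry_out, never from a script. Its argument "increments" is a list of rows, each an object of numbers: "gripper": the closure, from 0 (fully open) to 1 (shut); "dx", "dy", "dz": the shift along the tool's x, y, z in cm; "rx", "ry", "rz": the turn, a rotation vector about the tool's x, y, z in rad. In form: [{"gripper": .., "dx": .., "dy": .., "dz": .., "rx": .., "ry": .., "rz": ..}, ...]. A call has 1 to 10 rows; each row shifts and turns the commanded pose from where the row before left it, along the tool's axes as they then stand; what a row does not reach is not made up. A row lasts 1/10 s, in which the tool goes at most 50 mm and 8.59 degrees, less where a joint would pass 70% of its speed; a pose out of reach is approached as far as the arm can. A call with a gripper value outside its range is refused whole. The fingers move at their own pace and stop on an object; "newtons" is the grip in N (left out, the last holds). Time passes only in rows, so rows that do not move let the fingers close. It gives the time, the measured TCP pose, the force, the opening and the grip force at its end, in the units of the state.
- arm.get_obs(): the state, without advancing time (a new reading comes with each control period).
- arm.get_image(name): name is "scene" or "top" or "wrist"; returns a dict with "color" (384x512x3 uint8, red, green, blue), "camera_matrix" (3x3 intrinsics, pixels), "k1" (the pictures are not rectified: a ray, as slopes to the right and down, at radius r is drawn at 1 + k1 r^2 times it, then the intrinsics apply), "view" (4x4, takes a point from world to camera coordinates); the wrist camera has in their place "mount" (4x4, takes a point from camera to tool coordinates, whose origin is the TCP and whose axes are the flange's). Camera axes: x right, y up, looking along -z (the intrinsics and any distortion apply to the point x, -y, -z); pixel columns grow to the right and rows downward; lengths in m; the calibration is good to about 2 mm. A picture is of the moment at which its call begins: read the wrist's pose just before it. There is no depth.
- arm.hand_in(): hands the job in; it is judged then, once.
Trained networks look in the newest picture that a camera, given by its name, has taken for a name from the list of things; names that differ only in an ending like _2 or _b are one class to them, and where a whole thing is asked for, a point or a joint stands for the part that bears it (a point fixed in the world has none). Each returns a list of dicts, best first, with "p" (0 to 1); they miss things now and then, are a little off and sometimes report something else, mostly with a low value. They report only what shows in the picture. A call takes as long as a camera call.
- arm.regions_of(camera, label): "region" (384x512 bool, what is visible of it) and "extent" ([left, top, right, bottom] in pixels, round what is visible of it).
- arm.pinpoint(camera, label): "centre" ([column, row] in pixels: a listed point, or the origin of a listed thing).
The state is a dict: "t": time; "q": joint angles; "joint_vel": joint speeds; "joint_efforts": joint torques, N m; "tcp_pos": TCP position; "eef_rot": TCP orientation; "force": force on the tool from outside, world axes, zero at the start; "wrist_torque": the same for the moment, N m; "opening": opening from 0.0 (shut) to 1.0 (fully open); "gripper_force": force on a finger pad.
Only numpy, scipy, OpenCV 4.12 (cv2) and the standard library are available. Lean on these libraries where they do the work, as an engineer would, in place of code of your own. Each camera call takes 0.05 s, during which the arm holds its last target. There are 200 camera calls.

### The job

Index the banding wheel on to the plate's next flower: its handle has slipped a little off the red zero line of the dial, so give the handwheel three full turns clockwise, seen from above, counted from that line, and stop with the handle over the line. Then take the red-gripped lock pin out of its wooden block and push it down through the lock yoke, the turntable and the lower lug until its shoulder sits on top of the yoke. Leave everything else on the table where it stands.

Things in the scene. Friction and masses are not known exactly. Their poses are not given: they have to be found in the camera images.
- handle_grip (a point): Middle of the upright black handle on the handwheel's rim: cylinder 23 mm across, 56 mm tall, 50 mm from the wheel's axis, its middle 113 mm above the work surface. It spins freely on its own pin, so a hand may hold it from above without turning while leading it round its circle. The wheel (111 mm across) lies below it, top at 82 mm.
- handwheel_axis (a point): Point on the handwheel's vertical axis at the height of the handle's middle (113 mm); x and y are the machine base's axes. Seen from here the dial's red zero line (dial 64 mm across, under the wheel) lies along -x and the turntable's centre 168 mm along +y. With the handle over the zero line (at -x) the table is exactly on an index hole.
- handwheel (a joint): Handwheel angle in rad, counted over whole turns, growing clockwise seen from above. 0 = handle over the red zero line with the painted flower in front; starts within 0.5 of 0; three full turns clockwise from the line read 18.85. Turns easily (about 1 N at the handle) and stays where it is left.
- turntable (a joint): Turntable angle in rad, growing clockwise seen from above; geared to one ninth of the handwheel angle (three handwheel turns = 2.094, a third of a turn). Disc and ring gear 220 mm across, 40 to 54 mm above the work surface, three 17 mm index holes 88 mm from its centre; carries a fixed 130 mm plate with three flowers, one painted blue.
- lock_hole (a point): Centre of the hole's mouth on top of the iron lock yoke, 72 mm above the work surface (the machine is fixed). The yoke reaches over and under the turntable's rim, on the side away from the handwheel. Below the mouth in line: upper lug (72 to 60 mm, 40 mm wide, 16 mm hole with brass ring), turntable rim (54 to 40 mm, 17 mm hole), lower lug (34 to 22 mm, 16 mm hole).
- pin_centre (a point): Half-way up the lock pin (loose, 105 mm long, 0.14 kg); z runs from tip to grip. From here: tip 52.5 mm below, shank 14 mm across with its last 10 mm tapered to 6; shoulder disc 30 mm across 1.5 to 7.5 mm above; red grip 24 mm across 7.5 to 52.5 mm above. Starts upright in a fixed wooden block (90x62x62 mm), shoulder on its top: lift 54 mm to clear it.
- pin_shoulder (a point): Centre of the underside of the lock pin's shoulder, 1.5 mm above pin_centre, on its axis. It lies at lock_hole when the pin is fully home.
- bottle_teal: Loose bystander: paint bottle, white shoulders and teal label, 65 mm diameter, 154 mm tall, origin at the middle of its underside.
- beaker_green: Loose bystander: green plastic mixing cup, 70 mm diameter, 81 mm tall, origin at its underside.
- mug: Loose bystander: white mug, 78 mm diameter, 94 mm tall, origin at its underside.
- tape: Loose bystander: roll of tape lying flat, 94 mm diameter, 25 mm high, origin at its underside.
- paint_tube: Loose bystander: paint tube lying down, 116 x 43 x 34 mm, origin at its underside.

How it is judged:
By the outcome, as a careful person would: the job done as asked, in the order asked, and still so for the second after the job is handed in, with the robot touching nothing.
It also fails if it takes over 72 s, if anything falls off the work surface, if the arm or the gripper's body presses on something with over 40 N, if the wrist force passes 120 N, or if a joint passes its speed limit or range.

## Working session

There is one attempt and no reset: what is moved stays moved. The work goes in short steps, Python scripts to look and compute and a tool call to move; the robot and the scene stay as the last step left them, time stands still between calls to the robot, and variables do not carry over. Pictures are saved under pics/ and viewed, at most 10 in all, crops included, and the job is handed in when it is done.

Besides the shell and the picture viewer there is one more tool, called after ">>>" by a JSON object that holds its "api" and its "payload", one argument or row to a line. carry_out: Moves the arm, as the interface text tells. Its arguments: {"type":"object","properties":{"increments":{"type":"array","items":{"type":"object","properties":{"gripper":{"type":"number"},"dx":{"type":"number"},"dy":{"type":"number"},"dz":{"type":"number"},"rx":{"type":"number"},"ry":{"type":"number"},"rz":{"type":"number"}}}},"newtons":{"type":"number"}},"required":["increments"]}

```bash
mkdir -p pics
cat > h.py <<'E'
import numpy as np, cv2
from scipy.spatial.transform import Rotation as R
from rig import arm
def ray(im,px,o=None):
    K=np.array(im["camera_matrix"]);k=im["k1"]
    d=np.array([(px[0]-K[0,2])/K[0,0],(px[1]-K[1,2])/K[1,1]]);u=d.copy()
    for _ in range(20): u=d/(1+k*(u@u))
    v=np.array([u[0],-u[1],-1.])
    if "view" in im: M=np.linalg.inv(np.array(im["view"]))
    else:
        T=np.eye(4);T[:3,:3]=R.from_quat(o["eef_rot"]).as_matrix();T[:3,3]=o["tcp_pos"];M=T@np.array(im["mount"])
    return M[:3,3],M[:3,:3]@v
def at(im,px,z,o=None):
    c,d=ray(im,px,o);return c+d*(z-c[2])/d[2]
def tri(rs):
    A=0;b=0
    for c,d in rs:
        d=d/np.linalg.norm(d);P=np.eye(3)-np.outer(d,d);A=A+P;b=b+P@c
    return np.linalg.solve(A,b)
def save(im,n): cv2.imwrite(f"pics/{n}.png",im["color"][:,:,::-1])
E
python3 - <<'E'
from h import *
Z=dict(handle_grip=.113,handwheel_axis=.113,lock_hole=.072,pin_centre=None,pin_shoulder=.062,bottle_teal=0,beaker_green=0,mug=0,tape=0,paint_tube=0)
ims={}
for c in("scene","top","wrist"):
    o=arm.get_obs();im=arm.get_image(c);ims[c]=(im,o);save(im,c)
    for n,z in Z.items():
        for r in arm.pinpoint(c,n)[:2]:
            if r["p"]<.2: continue
            print(c,n,round(r["p"],2),np.round(r["centre"],1),np.round(at(im,r["centre"],.0605 if z is None else z,o),4))
print(arm.get_obs(), arm.finger_overhang)
cv2.imwrite("pics/st.png",np.hstack([cv2.resize(ims[c][0]["color"][:,:,::-1],(400,300)) for c in("scene","top")]))
E
```

```text
scene handle_grip 0.6 [252.  200.7] [ 0.4929 -0.1071  0.113 ]
scene handwheel_axis 0.94 [260.3 195.9] [ 0.5423 -0.0977  0.113 ]
scene lock_hole 0.89 [208.9 187.6] [0.5071 0.1573 0.072 ]
scene pin_centre 0.42 [168.3 183.5] [0.4252 0.3212 0.0605]
scene pin_shoulder 0.66 [170.3 185.7] [0.4169 0.2938 0.062 ]
scene pin_shoulder 0.42 [252.2 198.3] [ 0.5813 -0.014   0.062 ]
scene bottle_teal 0.59 [222.9 179.9] [ 0.7068  0.3146 -0.    ]
scene bottle_teal 0.57 [189.8 177.5] [0.6118 0.4373 0.    ]
scene beaker_green 0.73 [217.6 180.5] [0.6845 0.3251 0.    ]
scene mug 0.93 [341.5 259.3] [ 0.5719 -0.4434  0.    ]
scene tape 0.78 [321.8 274.4] [ 0.4598 -0.4533  0.    ]
scene paint_tube 0.62 [334.9 217.5] [ 0.789  -0.2528  0.    ]
top handle_grip 0.77 [288.9 230.9] [ 0.5072 -0.1099  0.113 ]
top handwheel_axis 0.91 [280.6 216.6] [ 0.5571 -0.0813  0.113 ]
top handwheel_axis 0.45 [166.6 251.6] [0.4371 0.3153 0.113 ]
top lock_hole 0.88 [215.9 229.1] [0.5136 0.1488 0.072 ]
top lock_hole 0.52 [288.5 231.2] [ 0.5053 -0.112   0.072 ]
top pin_centre 0.42 [165.9 252. ] [0.4321 0.329  0.0605]
top pin_shoulde
[... 426 characters left out ...]
.    ]
{'t': 1.65, 'q': array([ 1.12438603e+00,  4.90890140e-01,  1.55888762e+00, -2.78136487e-06,
        1.09170163e+00, -1.05614392e-01]), 'joint_vel': array([ 0.00233264,  0.0009113 , -0.00136013, -0.00013964,  0.00034797,
       -0.00183518]), 'joint_efforts': array([-1.29160217e-03, -6.12472558e+01, -2.58411223e+01,  6.92866975e-02,
        4.46708396e-02, -1.78057991e-05]), 'tcp_pos': array([0.208892  , 0.58907287, 0.29227134]), 'eef_rot': array([1.69573919e-01, 9.85517470e-01, 5.41506461e-05, 1.66204255e-05]), 'force': array([ 0.34081281, -0.44850014, -0.31733123]), 'wrist_torque': array([0.00281211, 0.01058369, 0.01067848]), 'gripper_force': 0.0, 'opening': 1.001481703522717} 0.0776
```

View pics/scene.png

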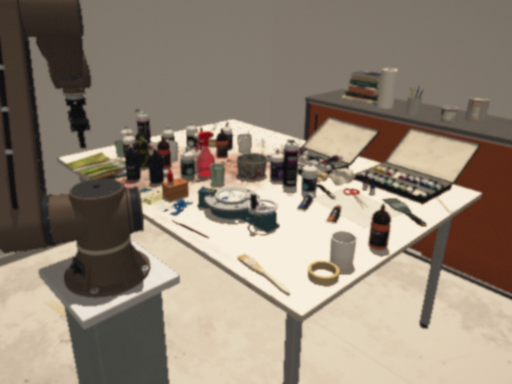

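View pics/top.png

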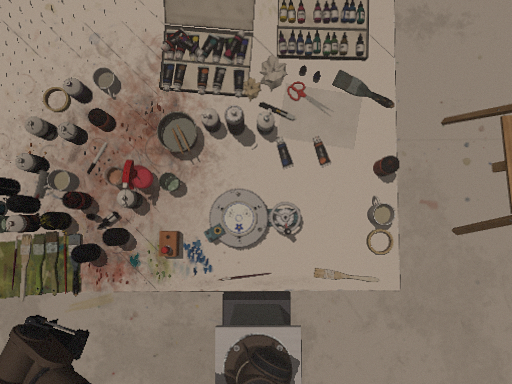

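Run:
```python
from h import *
im=arm.get_image("wrist");print(np.round(im["mount"],3),np.round(im["camera_matrix"],1),im["k1"])
top=arm.get_image("top")
for px in [(239,218),(215,230),(288,231),(285,218)]: print(px,np.round(at(top,px,.06),3))
```

```text
[[ 0.001  0.956  0.293  0.084]
 [ 1.    -0.001 -0.     0.   ]
 [-0.     0.293 -0.956 -0.094]
 [ 0.     0.     0.     1.   ]] [[328.3   0.  256. ]
 [  0.  328.3 192.6]
 [  0.    0.    1. ]] -0.02009694513307197
(239, 218) [0.553 0.066 0.06 ]
(215, 230) [0.51  0.153 0.06 ]
(288, 231) [ 0.506 -0.111  0.06 ]
(285, 218) [ 0.553 -0.101  0.06 ]
```

>>> {"api": "carry_out", "payload": {
  "increments": [
    {"rz":-0.1136,"dz":-2},
    {"rz":-0.1136,"dz":-2},
    {"rz":-0.1136,"dz":-2},
    {"dx":-3.5,"dy":-3},
    {"dx":-3.5,"dy":-3},
    {"dx":-3.5,"dy":-3},
    {"dx":-3.5,"dy":-3},
    {"dx":-3.5,"dy":-3},
    {"dx":-3.5,"dy":-3},
    {"dx":-3.5,"dy":-3}
  ]
}}

```text
$.increments[0]: bad value
```

>>> {"api": "carry_out", "payload": {
  "increments": [
    {"gripper":0,"dx":0,"dy":0,"dz":-2,"rx":0,"ry":0,"rz":-0.1136},
    {"gripper":0,"dx":0,"dy":0,"dz":-2,"rx":0,"ry":0,"rz":-0.1136},
    {"gripper":0,"dx":0,"dy":0,"dz":-2,"rx":0,"ry":0,"rz":-0.1136},
    {"gripper":0,"dx":-3,"dy":-3.6,"dz":0,"rx":0,"ry":0,"rz":0},
    {"gripper":0,"dx":-3,"dy":-3.6,"dz":0,"rx":0,"ry":0,"rz":0},
    {"gripper":0,"dx":-3,"dy":-3.6,"dz":0,"rx":0,"ry":0,"rz":0}
  ]
}}

```text
t: 2.35
tcp_pos: [0.2994, 0.4798, 0.3524]
eef_rot: [-0.001, 1.0, 0.0, 0.0]
force: [0.1, -0.5, -0.0]
opening: 1.001
gripper_force: 0.0
```

>>> {"api": "carry_out", "payload": {
  "increments": [
    {"gripper":0,"dx":-2,"dy":-4.5,"dz":0,"rx":0,"ry":0,"rz":0},
    {"gripper":0,"dx":-2,"dy":-4.5,"dz":0,"rx":0,"ry":0,"rz":0},
    {"gripper":0,"dx":-2,"dy":-4.5,"dz":0,"rx":0,"ry":0,"rz":0},
    {"gripper":0,"dx":-2,"dy":-4.5,"dz":0,"rx":0,"ry":0,"rz":0},
    {"gripper":0,"dx":-2,"dy":-4.5,"dz":0,"rx":0,"ry":0,"rz":0},
    {"gripper":0,"dx":-2,"dy":-4.5,"dz":0,"rx":0,"ry":0,"rz":0},
    {"gripper":0,"dx":-2,"dy":-4.5,"dz":0,"rx":0,"ry":0,"rz":0},
    {"gripper":0,"dx":-2,"dy":-4.5,"dz":0,"rx":0,"ry":0,"rz":0},
    {"gripper":0,"dx":-2,"dy":-4.5,"dz":0,"rx":0,"ry":0,"rz":0},
    {"gripper":0,"dx":0,"dy":0,"dz":0,"rx":0,"ry":0,"rz":0}
  ]
}}

```text
t: 3.35
tcp_pos: [0.4807, 0.0717, 0.3522]
eef_rot: [0.003, 1.0, -0.0, 0.0]
force: [-0.3, 0.3, 0.7]
opening: 1.004
gripper_force: 0.0
```

```bash
cat > look.py <<'E'
from h import *
import sys
Z=dict(handle_grip=.113,handwheel_axis=.113,lock_hole=.072,pin_centre=.0605,pin_shoulder=.062)
o=arm.get_obs();im=arm.get_image("wrist");save(im,sys.argv[1])
print(o["t"],o["tcp_pos"].round(4))
for n,z in Z.items():
    for r in arm.pinpoint("wrist",n)[:2]:
        if r["p"]>.2: print(n,round(r["p"],2),np.round(r["centre"],1),np.round(at(im,r["centre"],z,o),4))
import pickle;pickle.dump((im,o),open(f"{sys.argv[1]}.pkl","wb"))
E
python3 look.py w1
```

```text
3.35 [0.4807 0.0717 0.3522]
handle_grip 0.61 [ 91.4 194.5] [ 0.5008 -0.1039  0.113 ]
handwheel_axis 0.68 [103.  240.7] [ 0.5548 -0.0991  0.113 ]
handwheel_axis 0.35 [472.6 131.2] [0.4353 0.2913 0.113 ]
lock_hole 0.89 [317.2 189.2] [0.508  0.1445 0.072 ]
pin_centre 0.91 [474.5 130.5] [0.4405 0.3279 0.0605]
pin_centre 0.46 [315.2 189.6] [0.5119 0.1443 0.0605]
pin_shoulder 0.58 [472.1 130.6] [0.4404 0.3241 0.062 ]
```

View pics/w1.png

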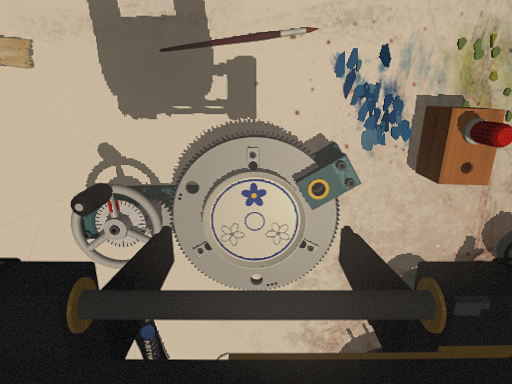

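>>> {"api": "carry_out", "payload": {
  "increments": [
    {"gripper":0,"dx":-1,"dy":-4,"dz":2,"rx":0,"ry":0,"rz":0},
    {"gripper":0,"dx":-1,"dy":-4,"dz":2,"rx":0,"ry":0,"rz":0},
    {"gripper":0,"dx":-1,"dy":-4,"dz":2,"rx":0,"ry":0,"rz":0},
    {"gripper":0,"dx":-1,"dy":0,"dz":1,"rx":0,"ry":0,"rz":0},
    {"gripper":0,"dx":0,"dy":0,"dz":0,"rx":0,"ry":0,"rz":0}
  ]
}}

```text
t: 4.15
tcp_pos: [0.5193, -0.0435, 0.281]
eef_rot: [0.0, 1.0, 0.0, -0.001]
force: [0.7, 0.2, 0.9]
opening: 1.003
gripper_force: 0.0
```

```bash
python3 look.py w2; python3 -c "
import cv2
a=cv2.imread('pics/w2.png');cv2.imwrite('pics/w2c.png',cv2.resize(a[20:300,60:433],None,fx=2.1,fy=2.1,interpolation=cv2.INTER_CUBIC))"
```

```text
4.15 [ 0.5193 -0.0435  0.281 ]
handle_grip 0.91 [182.3 178.6] [ 0.5036 -0.1037  0.113 ]
handwheel_axis 0.88 [190.1 230.9] [ 0.5503 -0.0999  0.113 ]
lock_hole 0.81 [453.2 171.7] [0.5072 0.145  0.072 ]
pin_centre 0.69 [184.8 178.7] [ 0.5173 -0.1133  0.0605]
```

View pics/w2c.png

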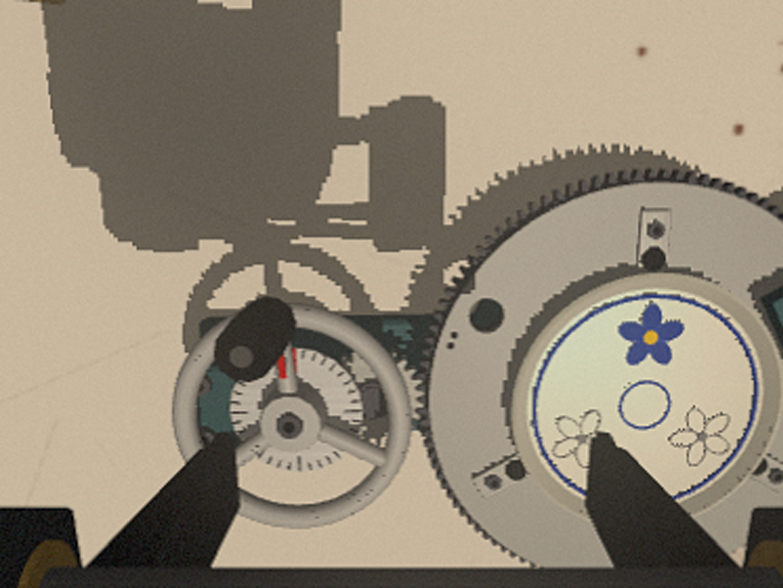

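Run:
```python
from h import *
import pickle
im,o=pickle.load(open("w2.pkl","rb"))
f=lambda x,y:(60+x/2.1,20+y/2.1)
for n,p,z in [("hub",(289,426),.09),("rimC",(292.5,414.5),.076),("rimL",(173,412),.076),("rimR",(412,412),.076),("rimT",(292,302),.076),("rimB",(295,527),.076),("H",(487,315),.054),("plateC",(645,404),.062),("flower",(650,338),.062),("red0",(287,350),.05),("red1",(289,378),.05),("handtop",(241,356),.141),("handbase",(277,315),.085)]:
    print(n,np.round(at(im,f(*p),z,o),4))
im1,o1=pickle.load(open("w1.pkl","rb"))
for n,p,z in [("H1",(192,188),.054),("H2",(257,279),.054),("L",(318,188.5),.072),("plateC",(255,221),.062),("hub",(116,230),.09)]: print(n,np.round(at(im1,p,z,o1),4))
# pixel-fit the brass ring/hole in w1 & dial ellipse skip
```

```text
hub [ 0.5522 -0.0974  0.09  ]
rimC [ 0.5521 -0.0981  0.076 ]
rimL [ 0.551  -0.1536  0.076 ]
rimR [ 0.5509 -0.0427  0.076 ]
rimT [ 0.499  -0.0957  0.076 ]
rimB [ 0.6111 -0.0999  0.076 ]
H [ 0.5099 -0.007   0.054 ]
plateC [0.5521 0.0702 0.062 ]
flower [0.5191 0.0692 0.062 ]
red0 [ 0.5284 -0.1039  0.05  ]
red1 [ 0.5429 -0.1037  0.05  ]
handtop [ 0.5047 -0.1033  0.141 ]
handbase [ 0.5028 -0.1009  0.085 ]
H1 [ 0.5112 -0.0078  0.054 ]
H2 [0.6404 0.0726 0.054 ]
L [0.5072 0.1454 0.072 ]
plateC [0.5523 0.0704 0.062 ]
hub [ 0.5519 -0.0935  0.09  ]
```

>>> {"api": "carry_out", "payload": {
  "increments": [
    {"gripper":0,"dx":0.85,"dy":-3,"dz":0,"rx":0,"ry":0,"rz":0},
    {"gripper":0,"dx":0.85,"dy":-3,"dz":0,"rx":0,"ry":0,"rz":0},
    {"gripper":0,"dx":0,"dy":0,"dz":2,"rx":0,"ry":0,"rz":0},
    {"gripper":0,"dx":0,"dy":0,"dz":0,"rx":0,"ry":0,"rz":0}
  ]
}}

```text
t: 4.85
tcp_pos: [0.5011, -0.1038, 0.2613]
eef_rot: [0.0, 1.0, 0.0, -0.001]
force: [0.3, -0.1, 0.2]
opening: 1.002
gripper_force: 0.0
```

```bash
python3 look.py w3
python3 - <<'E'
from h import *
import pickle
im,o=pickle.load(open("w3.pkl","rb"))
cv2.imwrite('pics/w3c.png',cv2.resize(im["color"][60:330,100:470,::-1],None,fx=2.1,fy=2.1,interpolation=cv2.INTER_CUBIC))
E
```

```text
4.85 [ 0.5011 -0.1038  0.2613]
handle_grip 0.87 [257.9 206.1] [ 0.5025 -0.1018  0.113 ]
handwheel_axis 0.69 [259.8 263.8] [ 0.5529 -0.1002  0.113 ]
```

View pics/w3c.png

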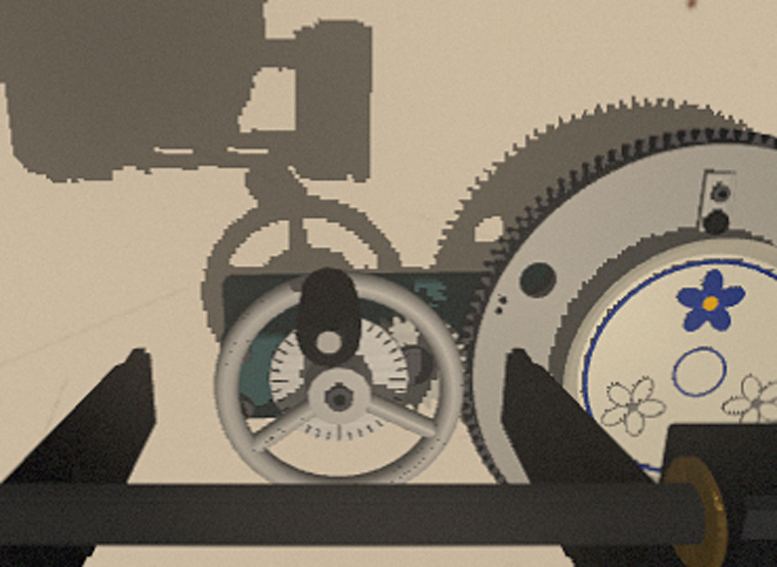

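>>> {"api": "carry_out", "payload": {
  "increments": [
    {"gripper":0,"dx":-0.1,"dy":0.1,"dz":3,"rx":0,"ry":0,"rz":0},
    {"gripper":0.4,"dx":0,"dy":0,"dz":3,"rx":0,"ry":0,"rz":0},
    {"gripper":0.5,"dx":0,"dy":0,"dz":2.8,"rx":0,"ry":0,"rz":0},
    {"gripper":1,"dx":0,"dy":0,"dz":0,"rx":0,"ry":0,"rz":0},
    {"gripper":1,"dx":0,"dy":0,"dz":0,"rx":0,"ry":0,"rz":0},
    {"gripper":1,"dx":0,"dy":0,"dz":0,"rx":0,"ry":0,"rz":0},
    {"gripper":1,"dx":0,"dy":0,"dz":0,"rx":0,"ry":0,"rz":0},
    {"gripper":1,"dx":0,"dy":0,"dz":0,"rx":0,"ry":0,"rz":0}
  ],
  "newtons": 12
}}

```text
t: 5.95
tcp_pos: [0.5031, -0.103, 0.1752]
eef_rot: [-0.0, 1.0, -0.0, 0.001]
force: [-0.8, 0.1, -0.2]
opening: 0.465
gripper_force: 0.0
```

>>> {"api": "carry_out", "payload": {
  "increments": [
    {"gripper":1,"dx":0,"dy":0,"dz":0.1,"rx":0,"ry":0,"rz":0},
    {"gripper":1,"dx":0,"dy":0,"dz":0,"rx":0,"ry":0,"rz":0},
    {"gripper":1,"dx":0,"dy":0,"dz":0,"rx":0,"ry":0,"rz":0},
    {"gripper":1,"dx":0,"dy":0,"dz":0,"rx":0,"ry":0,"rz":0},
    {"gripper":1,"dx":0,"dy":0,"dz":0,"rx":0,"ry":0,"rz":0},
    {"gripper":1,"dx":0,"dy":0,"dz":0,"rx":0,"ry":0,"rz":0}
  ]
}}

```text
t: 6.55
tcp_pos: [0.5029, -0.1029, 0.1733]
eef_rot: [0.0, 1.0, 0.0, 0.0]
force: [-1.7, -0.4, 2.0]
opening: 0.24
gripper_force: 12.0
```

>>> {"api": "carry_out", "payload": {
  "increments": [
    {"gripper":1,"dx":0.1,"dy":0.45,"dz":0,"rx":0,"ry":0,"rz":0},
    {"gripper":1,"dx":-0.245,"dy":1.545,"dz":0,"rx":0,"ry":0,"rz":0},
    {"gripper":1,"dx":-0.71,"dy":1.394,"dz":0,"rx":0,"ry":0,"rz":0},
    {"gripper":1,"dx":-1.106,"dy":1.106,"dz":0,"rx":0,"ry":0,"rz":0},
    {"gripper":1,"dx":-1.394,"dy":0.71,"dz":0,"rx":0,"ry":0,"rz":0},
    {"gripper":1,"dx":-1.545,"dy":0.245,"dz":0,"rx":0,"ry":0,"rz":0},
    {"gripper":1,"dx":0,"dy":0,"dz":0,"rx":0,"ry":0,"rz":0}
  ]
}}

```text
t: 7.25
tcp_pos: [0.5536, -0.0487, 0.1733]
eef_rot: [-0.0, 1.0, -0.001, 0.001]
force: [0.1, -6.9, 5.7]
opening: 0.238
gripper_force: 12.0
```

>>> {"api": "carry_out", "payload": {
  "increments": [
    {"gripper":1,"dx":-1.545,"dy":-0.3,"dz":0,"rx":0,"ry":0,"rz":0},
    {"gripper":1,"dx":-1.394,"dy":-0.71,"dz":0,"rx":0,"ry":0,"rz":0},
    {"gripper":1,"dx":-1.106,"dy":-1.106,"dz":0,"rx":0,"ry":0,"rz":0},
    {"gripper":1,"dx":-0.71,"dy":-1.394,"dz":0,"rx":0,"ry":0,"rz":0},
    {"gripper":1,"dx":-0.245,"dy":-1.545,"dz":0,"rx":0,"ry":0,"rz":0},
    {"gripper":1,"dx":0,"dy":0,"dz":0,"rx":0,"ry":0,"rz":0}
  ]
}}

```text
t: 7.85
tcp_pos: [0.602, -0.1008, 0.1733]
eef_rot: [0.001, 1.0, -0.0, 0.0]
force: [1.4, -1.0, 3.5]
opening: 0.243
gripper_force: 12.0
```

>>> {"api": "carry_out", "payload": {
  "increments": [
    {"gripper":1,"dx":0.245,"dy":-1.5,"dz":0,"rx":0,"ry":0,"rz":0},
    {"gripper":1,"dx":0.71,"dy":-1.394,"dz":0,"rx":0,"ry":0,"rz":0},
    {"gripper":1,"dx":1.106,"dy":-1.106,"dz":0,"rx":0,"ry":0,"rz":0},
    {"gripper":1,"dx":1.394,"dy":-0.71,"dz":0,"rx":0,"ry":0,"rz":0},
    {"gripper":1,"dx":1.545,"dy":-0.245,"dz":0,"rx":0,"ry":0,"rz":0},
    {"gripper":1,"dx":0,"dy":0,"dz":0,"rx":0,"ry":0,"rz":0}
  ]
}}

```text
t: 8.45
tcp_pos: [0.5494, -0.1491, 0.1733]
eef_rot: [0.001, 1.0, 0.001, -0.001]
force: [-0.9, 1.9, 1.0]
opening: 0.237
gripper_force: 12.0
```

>>> {"api": "carry_out", "payload": {
  "increments": [
    {"gripper":1,"dx":1.545,"dy":0.245,"dz":0,"rx":0,"ry":0,"rz":0},
    {"gripper":1,"dx":1.394,"dy":0.71,"dz":0,"rx":0,"ry":0,"rz":0},
    {"gripper":1,"dx":1.106,"dy":1.106,"dz":0,"rx":0,"ry":0,"rz":0},
    {"gripper":1,"dx":0.71,"dy":1.394,"dz":0,"rx":0,"ry":0,"rz":0},
    {"gripper":1,"dx":0.245,"dy":1.545,"dz":0,"rx":0,"ry":0,"rz":0},
    {"gripper":1,"dx":-0.245,"dy":1.545,"dz":0,"rx":0,"ry":0,"rz":0},
    {"gripper":1,"dx":-0.71,"dy":1.394,"dz":0,"rx":0,"ry":0,"rz":0},
    {"gripper":1,"dx":-1.106,"dy":1.106,"dz":0,"rx":0,"ry":0,"rz":0},
    {"gripper":1,"dx":-1.394,"dy":0.71,"dz":0,"rx":0,"ry":0,"rz":0},
    {"gripper":1,"dx":-1.545,"dy":0.245,"dz":0,"rx":0,"ry":0,"rz":0}
  ]
}}

```text
t: 9.45
tcp_pos: [0.5525, -0.0484, 0.1734]
eef_rot: [-0.001, 1.0, -0.001, 0.0]
force: [-1.4, -19.1, 3.1]
opening: 0.239
gripper_force: 12.0
```

>>> {"api": "carry_out", "payload": {
  "increments": [
    {"gripper":1,"dx":-1.545,"dy":-0.245,"dz":0,"rx":0,"ry":0,"rz":0},
    {"gripper":1,"dx":-1.394,"dy":-0.71,"dz":0,"rx":0,"ry":0,"rz":0},
    {"gripper":1,"dx":-1.106,"dy":-1.106,"dz":0,"rx":0,"ry":0,"rz":0},
    {"gripper":1,"dx":-0.71,"dy":-1.394,"dz":0,"rx":0,"ry":0,"rz":0},
    {"gripper":1,"dx":-0.245,"dy":-1.545,"dz":0,"rx":0,"ry":0,"rz":0},
    {"gripper":1,"dx":0.245,"dy":-1.545,"dz":0,"rx":0,"ry":0,"rz":0},
    {"gripper":1,"dx":0.71,"dy":-1.394,"dz":0,"rx":0,"ry":0,"rz":0},
    {"gripper":1,"dx":1.106,"dy":-1.106,"dz":0,"rx":0,"ry":0,"rz":0},
    {"gripper":1,"dx":1.394,"dy":-0.71,"dz":0,"rx":0,"ry":0,"rz":0},
    {"gripper":1,"dx":1.545,"dy":-0.245,"dz":0,"rx":0,"ry":0,"rz":0}
  ]
}}

```text
t: 10.45
tcp_pos: [0.5514, -0.1491, 0.1733]
eef_rot: [0.0, 1.0, -0.0, 0.0]
force: [0.6, 6.7, 6.9]
opening: 0.238
gripper_force: 12.0
```

>>> {"api": "carry_out", "payload": {
  "increments": [
    {"gripper":1,"dx":1.545,"dy":0.22,"dz":0,"rx":0,"ry":0,"rz":0},
    {"gripper":1,"dx":1.394,"dy":0.69,"dz":0,"rx":0,"ry":0,"rz":0},
    {"gripper":1,"dx":1.106,"dy":1.106,"dz":0,"rx":0,"ry":0,"rz":0},
    {"gripper":1,"dx":0.71,"dy":1.394,"dz":0,"rx":0,"ry":0,"rz":0},
    {"gripper":1,"dx":0.245,"dy":1.545,"dz":0,"rx":0,"ry":0,"rz":0},
    {"gripper":1,"dx":-0.245,"dy":1.545,"dz":0,"rx":0,"ry":0,"rz":0},
    {"gripper":1,"dx":-0.71,"dy":1.38,"dz":0,"rx":0,"ry":0,"rz":0},
    {"gripper":1,"dx":-1.106,"dy":1.106,"dz":0,"rx":0,"ry":0,"rz":0},
    {"gripper":1,"dx":-1.394,"dy":0.7,"dz":0,"rx":0,"ry":0,"rz":0},
    {"gripper":1,"dx":-1.545,"dy":0.225,"dz":0,"rx":0,"ry":0,"rz":0}
  ]
}}

```text
t: 11.45
tcp_pos: [0.5528, -0.0486, 0.1734]
eef_rot: [-0.001, 1.0, -0.0, -0.0]
force: [0.1, -16.1, 6.3]
opening: 0.24
gripper_force: 12.0
```

>>> {"api": "carry_out", "payload": {
  "increments": [
    {"gripper":1,"dx":-1.545,"dy":-0.245,"dz":0,"rx":0,"ry":0,"rz":0},
    {"gripper":1,"dx":-1.394,"dy":-0.71,"dz":0,"rx":0,"ry":0,"rz":0},
    {"gripper":1,"dx":-1.106,"dy":-1.106,"dz":0,"rx":0,"ry":0,"rz":0},
    {"gripper":1,"dx":-0.71,"dy":-1.394,"dz":0,"rx":0,"ry":0,"rz":0},
    {"gripper":1,"dx":-0.245,"dy":-1.545,"dz":0,"rx":0,"ry":0,"rz":0},
    {"gripper":1,"dx":0.245,"dy":-1.52,"dz":0,"rx":0,"ry":0,"rz":0},
    {"gripper":1,"dx":0.71,"dy":-1.38,"dz":0,"rx":0,"ry":0,"rz":0},
    {"gripper":1,"dx":1.106,"dy":-1.106,"dz":0,"rx":0,"ry":0,"rz":0},
    {"gripper":1,"dx":1.394,"dy":-0.71,"dz":0,"rx":0,"ry":0,"rz":0},
    {"gripper":1,"dx":1.545,"dy":-0.23,"dz":0,"rx":0,"ry":0,"rz":0}
  ]
}}

```text
t: 12.45
tcp_pos: [0.5522, -0.1491, 0.1733]
eef_rot: [0.0, 1.0, -0.0, 0.0]
force: [0.4, 5.0, 7.5]
opening: 0.24
gripper_force: 12.0
```

>>> {"api": "carry_out", "payload": {
  "increments": [
    {"gripper":1,"dx":1.545,"dy":0.23,"dz":0,"rx":0,"ry":0,"rz":0},
    {"gripper":1,"dx":1.394,"dy":0.71,"dz":0,"rx":0,"ry":0,"rz":0},
    {"gripper":1,"dx":1.106,"dy":1.106,"dz":0,"rx":0,"ry":0,"rz":0},
    {"gripper":1,"dx":0.71,"dy":1.394,"dz":0,"rx":0,"ry":0,"rz":0},
    {"gripper":1,"dx":0.245,"dy":1.3,"dz":0,"rx":0,"ry":0,"rz":0},
    {"gripper":1,"dx":0,"dy":0,"dz":0,"rx":0,"ry":0,"rz":0}
  ]
}}

```text
t: 13.05
tcp_pos: [0.5022, -0.0998, 0.1733]
eef_rot: [-0.001, 1.0, 0.0, -0.0]
force: [-0.5, -0.2, 7.2]
opening: 0.24
gripper_force: 12.0
```

>>> {"api": "carry_out", "payload": {
  "increments": [
    {"gripper":1,"dx":0,"dy":0.04,"dz":0,"rx":0,"ry":0,"rz":0},
    {"gripper":0,"dx":0,"dy":0,"dz":0,"rx":0,"ry":0,"rz":0},
    {"gripper":0,"dx":0,"dy":0,"dz":0,"rx":0,"ry":0,"rz":0},
    {"gripper":0,"dx":0,"dy":0,"dz":0,"rx":0,"ry":0,"rz":0},
    {"gripper":0,"dx":0,"dy":0,"dz":-3,"rx":0,"ry":0,"rz":0},
    {"gripper":0,"dx":0,"dy":0,"dz":-4,"rx":0,"ry":0,"rz":0},
    {"gripper":0,"dx":0,"dy":0,"dz":-4,"rx":0,"ry":0,"rz":0},
    {"gripper":0,"dx":-1.5,"dy":0,"dz":0,"rx":0,"ry":0,"rz":0},
    {"gripper":0,"dx":0,"dy":0,"dz":0,"rx":0,"ry":0,"rz":0}
  ]
}}

```text
t: 13.95
tcp_pos: [0.5178, -0.1012, 0.2839]
eef_rot: [-0.0, 1.0, -0.0, 0.001]
force: [-0.4, 0.5, -0.7]
opening: 0.859
gripper_force: 0.0
```

```bash
python3 look.py w4
python3 - <<'E'
from h import *
import pickle
im,o=pickle.load(open("w4.pkl","rb"))
cv2.imwrite('pics/w4c.png',cv2.resize(im["color"][100:300,150:410,::-1],None,fx=3,fy=3,interpolation=cv2.INTER_CUBIC))
E
```

```text
13.95 [ 0.5178 -0.1012  0.2839]
handle_grip 0.65 [261.2 179.2] [ 0.5041 -0.0966  0.113 ]
handwheel_axis 0.62 [260.9 233.2] [ 0.553  -0.0966  0.113 ]
```

View pics/w4c.png

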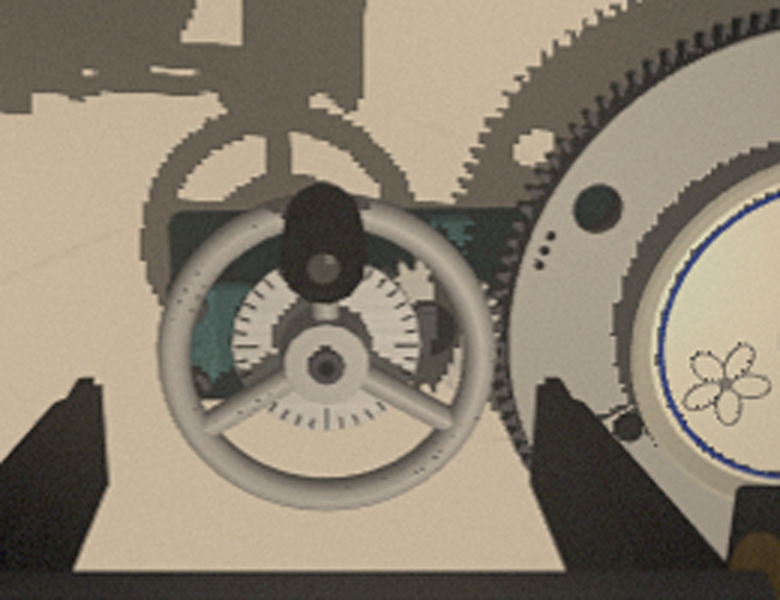

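>>> {"api": "carry_out", "payload": {
  "increments": [
    {"gripper":0,"dx":0.7,"dy":4.2,"dz":-0.4,"rx":0,"ry":0,"rz":0},
    {"gripper":0,"dx":0.7,"dy":4.2,"dz":-0.4,"rx":0,"ry":0,"rz":0},
    {"gripper":0,"dx":0.7,"dy":4.2,"dz":-0.4,"rx":0,"ry":0,"rz":0},
    {"gripper":0,"dx":0.7,"dy":4.2,"dz":-0.4,"rx":0,"ry":0,"rz":0},
    {"gripper":0,"dx":0.7,"dy":4.2,"dz":-0.4,"rx":0,"ry":0,"rz":0},
    {"gripper":0,"dx":0.7,"dy":4.2,"dz":-0.4,"rx":0,"ry":0,"rz":0},
    {"gripper":0,"dx":0.7,"dy":4.2,"dz":-0.4,"rx":0,"ry":0,"rz":0},
    {"gripper":0,"dx":0.7,"dy":4.2,"dz":-0.4,"rx":0,"ry":0,"rz":0},
    {"gripper":0,"dx":0.7,"dy":4.2,"dz":0,"rx":0,"ry":0,"rz":0},
    {"gripper":0,"dx":0,"dy":0,"dz":0,"rx":0,"ry":0,"rz":0}
  ]
}}

```text
t: 15.25
tcp_pos: [0.4527, 0.2804, 0.3148]
eef_rot: [-0.002, 1.0, 0.0, -0.0]
force: [-1.5, -1.4, -1.0]
opening: 1.003
gripper_force: 0.0
```

```bash
python3 look.py w5
```

```text
15.25 [0.4527 0.2804 0.3148]
lock_hole 0.94 [130.7 225.6] [0.5111 0.1423 0.072 ]
pin_centre 0.92 [299.3 163.4] [0.4425 0.3277 0.0605]
pin_shoulder 0.89 [297.7 164.4] [0.4433 0.3258 0.062 ]
pin_shoulder 0.36 [380.9 277.3] [0.5812 0.432  0.062 ]
```

View pics/w5.png

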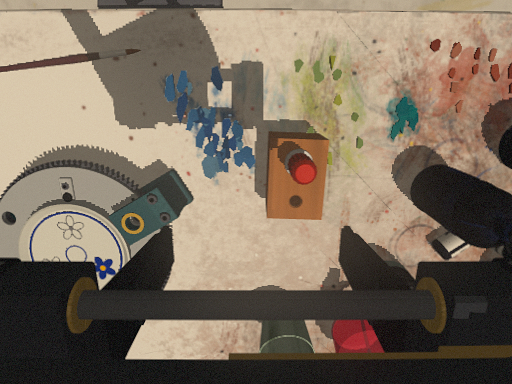

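Run:
```python
from h import *
import pickle
im,o=pickle.load(open("w5.pkl","rb"));i1,o1=pickle.load(open("w1.pkl","rb"))
for z in(.113,.141): print(at(im,(304.5,172),z,o),at(i1,(504,134),z,o1))
for p in[(267,214),(322,219),(328,137),(273,133)]:print(at(im,p,.062,o))
for p in[(150,222),(133,223.5)]:print(at(im,p,.072,o))
```

```text
[0.43951973 0.32568162 0.113     ] [0.43807239 0.32428853 0.113     ]
[0.4328616  0.32138131 0.141     ] [0.43462718 0.3030958  0.141     ]
[0.50036925 0.29358201 0.062     ]
[0.50615823 0.35597962 0.062     ]
[0.41377892 0.35645677 0.062     ]
[0.40993194 0.29855543 0.062     ]
[0.50663532 0.16416482 0.072     ]
[0.50853036 0.14510551 0.072     ]
```

>>> {"api": "carry_out", "payload": {
  "increments": [
    {"gripper":0,"dx":0.5,"dy":2.3,"dz":3,"rx":0,"ry":0,"rz":0},
    {"gripper":0,"dx":0.5,"dy":2.3,"dz":3,"rx":0,"ry":0,"rz":0},
    {"gripper":0,"dx":0,"dy":0,"dz":2,"rx":0,"ry":0,"rz":0},
    {"gripper":0,"dx":0,"dy":0,"dz":0,"rx":0,"ry":0,"rz":0},
    {"gripper":0,"dx":0,"dy":0,"dz":0,"rx":0,"ry":0,"rz":0}
  ]
}}

```text
t: 16.05
tcp_pos: [0.4444, 0.3223, 0.2357]
eef_rot: [0.001, 1.0, -0.0, -0.0]
force: [0.9, 0.4, -0.0]
opening: 0.999
gripper_force: 0.0
```

```bash
python3 look.py w6;python3 -c "
from h import *
print(arm.get_obs()['eef_rot'])
r=arm.regions_of('wrist','pin_centre');print(r[0]['p'],r[0]['extent'])"
```

```text
16.05 [0.4444 0.3223 0.2357]
lock_hole 0.86 [ 52.2 264.2] [0.5062 0.1419 0.072 ]
pin_centre 0.76 [260.4 188.3] [0.4395 0.3264 0.0605]
pin_shoulder 0.95 [258.8 192.3] [0.4426 0.325  0.062 ]
[2.27947585e-04 9.99999703e-01 3.80441724e-04 6.30264011e-04]
0.8 [242.9, 172.5, 275.1, 223.0]
```

View pics/w6.png

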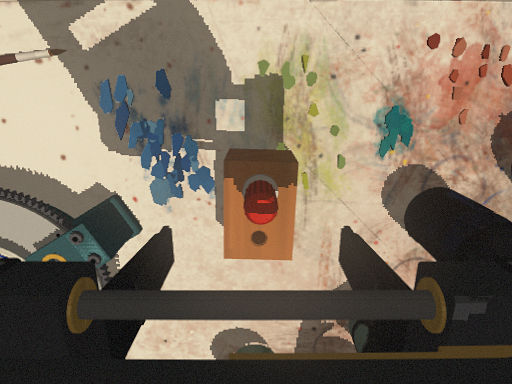

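>>> {"api": "carry_out", "payload": {
  "increments": [
    {"gripper":0,"dx":0.3,"dy":0.27,"dz":2.6,"rx":0,"ry":0,"rz":0},
    {"gripper":0.3,"dx":0,"dy":0,"dz":3,"rx":0,"ry":0,"rz":0},
    {"gripper":0.5,"dx":0,"dy":0,"dz":3,"rx":0,"ry":0,"rz":0},
    {"gripper":1,"dx":0,"dy":0,"dz":0,"rx":0,"ry":0,"rz":0},
    {"gripper":1,"dx":0,"dy":0,"dz":0,"rx":0,"ry":0,"rz":0},
    {"gripper":1,"dx":0,"dy":0,"dz":0,"rx":0,"ry":0,"rz":0},
    {"gripper":1,"dx":0,"dy":0,"dz":0,"rx":0,"ry":0,"rz":0},
    {"gripper":1,"dx":0,"dy":0,"dz":0,"rx":0,"ry":0,"rz":0},
    {"gripper":1,"dx":0,"dy":0,"dz":0,"rx":0,"ry":0,"rz":0},
    {"gripper":1,"dx":0,"dy":0,"dz":0,"rx":0,"ry":0,"rz":0}
  ],
  "newtons": 25
}}

```text
t: 17.4
tcp_pos: [0.4409, 0.3257, 0.1496]
eef_rot: [-0.0, 1.0, 0.0, 0.0]
force: [-0.0, -0.4, 0.3]
opening: 0.302
gripper_force: 0.0
```

>>> {"api": "carry_out", "payload": {
  "increments": [
    {"gripper":1,"dx":0,"dy":0,"dz":0,"rx":0,"ry":0,"rz":0},
    {"gripper":1,"dx":0,"dy":0,"dz":0,"rx":0,"ry":0,"rz":0},
    {"gripper":1,"dx":0,"dy":0,"dz":0,"rx":0,"ry":0,"rz":0}
  ]
}}

```text
t: 17.7
tcp_pos: [0.4409, 0.3257, 0.1494]
eef_rot: [0.0, 1.0, 0.0, 0.0]
force: [-1.0, -0.5, 4.4]
opening: 0.251
gripper_force: 25.0
```

>>> {"api": "carry_out", "payload": {
  "increments": [
    {"gripper":1,"dx":0,"dy":0,"dz":-2,"rx":0,"ry":0,"rz":0},
    {"gripper":1,"dx":0,"dy":0,"dz":-2.5,"rx":0,"ry":0,"rz":0},
    {"gripper":1,"dx":0,"dy":0,"dz":-2.5,"rx":0,"ry":0,"rz":0},
    {"gripper":1,"dx":0,"dy":0,"dz":-2,"rx":0,"ry":0,"rz":0},
    {"gripper":1,"dx":-1.7,"dy":-3.5,"dz":0,"rx":0,"ry":0,"rz":0},
    {"gripper":1,"dx":-1.7,"dy":-3.5,"dz":0,"rx":0,"ry":0,"rz":0},
    {"gripper":1,"dx":-1.7,"dy":-3.5,"dz":0,"rx":0,"ry":0,"rz":0},
    {"gripper":1,"dx":-1.5,"dy":-3.5,"dz":0,"rx":0,"ry":0,"rz":0},
    {"gripper":1,"dx":0,"dy":0,"dz":0,"rx":0,"ry":0,"rz":0},
    {"gripper":1,"dx":0,"dy":0,"dz":0,"rx":0,"ry":0,"rz":0}
  ]
}}

```text
t: 18.7
tcp_pos: [0.5069, 0.1851, 0.2389]
eef_rot: [0.001, 1.0, 0.0, -0.0]
force: [0.0, 0.2, -0.8]
opening: 0.249
gripper_force: 25.0
```

```bash
python3 look.py w7
python3 - <<'E'
from h import *
import pickle
im,o=pickle.load(open("w7.pkl","rb"))
cv2.imwrite('pics/w7c.png',cv2.resize(im["color"][90:290,140:400,::-1],None,fx=3,fy=3,interpolation=cv2.INTER_CUBIC))
E
```

```text
18.7 [0.5069 0.1851 0.2389]
lock_hole 0.97 [203.  196.8] [0.5068 0.1413 0.072 ]
pin_centre 0.69 [257.6 236.3] [0.548  0.1869 0.0605]
pin_shoulder 0.68 [254.8 240.6] [0.5516 0.1843 0.062 ]
```

View pics/w7c.png

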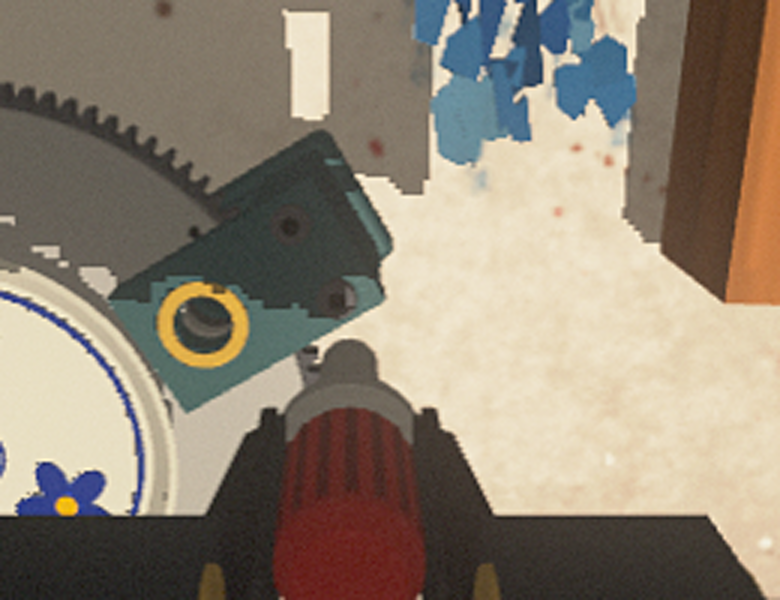

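Run:
```python
from h import *
import pickle
im,o=pickle.load(open("w7.pkl","rb"))
L=at(im,(207.8,198.0),.072,o);print("L",L.round(4))
K=im["camera_matrix"];T=np.eye(4);T[:3,:3]=R.from_quat(o["eef_rot"]).as_matrix();T[:3,3]=o["tcp_pos"]
V=np.linalg.inv(T@np.array(im["mount"]))
def pr(P):
    c=P@V[:3,:3].T+V[:3,3];u=np.c_[c[:,0],-c[:,1]]/-c[:,2:];u=u*(1+im["k1"]*(u**2).sum(1))[:,None];return np.c_[u[:,0]*K[0][0]+K[0][2],u[:,1]*K[1][1]+K[1][2]]
a=np.linspace(0,2*np.pi,73);pc=o["tcp_pos"]-[0,0,.089]
for s in(-.004,-.002,0,.002,.004):
    for n,z,r in[("tip",-.0525,.003),("taper",-.0425,.007),("sh_lo",.0015,.015),("top",.0525,.012)]:
        p=pr(pc+np.c_[s+r*np.cos(a),r*np.sin(a),0*a+z]);p=(p-[140,90])*3
        print(s,n,"cols",p[:,0].min().round(),p[:,0].max().round(),"rows",p[:,1].min().round(),p[:,1].max().round())
```

```text
L [0.5079 0.1452 0.072 ]
-0.004 tip cols 335.0 358.0 rows 325.0 348.0
-0.004 taper cols 317.0 375.0 rows 322.0 377.0
-0.004 sh_lo cols 271.0 421.0 rows 352.0 491.0
-0.004 top cols 266.0 425.0 rows 488.0 629.0
-0.002 tip cols 335.0 358.0 rows 333.0 355.0
-0.002 taper cols 318.0 375.0 rows 330.0 384.0
-0.002 sh_lo cols 271.0 421.0 rows 362.0 499.0
-0.002 top cols 266.0 425.0 rows 500.0 640.0
0 tip cols 335.0 358.0 rows 340.0 362.0
0 taper cols 318.0 375.0 rows 338.0 392.0
0 sh_lo cols 271.0 421.0 rows 371.0 508.0
0 top cols 266.0 425.0 rows 513.0 651.0
0.002 tip cols 335.0 358.0 rows 348.0 370.0
0.002 taper cols 318.0 375.0 rows 346.0 399.0
0.002 sh_lo cols 272.0 421.0 rows 381.0 517.0
0.002 top cols 267.0 425.0 rows 525.0 662.0
0.004 tip cols 335.0 358.0 rows 355.0 377.0
0.004 taper cols 318.0 375.0 rows 353.0 407.0
0.004 sh_lo cols 272.0 420.0 rows 390.0 526.0
0.004 top cols 267.0 424.0 rows 537.0 673.0
```

>>> {"api": "carry_out", "payload": {
  "increments": [
    {"gripper":1,"dx":-0.07,"dy":-2.07,"dz":0,"rx":0,"ry":0,"rz":0},
    {"gripper":1,"dx":0,"dy":-2,"dz":0,"rx":0,"ry":0,"rz":0},
    {"gripper":1,"dx":0,"dy":0,"dz":0,"rx":0,"ry":0,"rz":0},
    {"gripper":1,"dx":0,"dy":0,"dz":1,"rx":0,"ry":0,"rz":0},
    {"gripper":1,"dx":0,"dy":0,"dz":1,"rx":0,"ry":0,"rz":0},
    {"gripper":1,"dx":0,"dy":0,"dz":1,"rx":0,"ry":0,"rz":0},
    {"gripper":1,"dx":0,"dy":0,"dz":0.5,"rx":0,"ry":0,"rz":0},
    {"gripper":1,"dx":0,"dy":0,"dz":0,"rx":0,"ry":0,"rz":0}
  ]
}}

```text
t: 19.8
tcp_pos: [0.5073, 0.1452, 0.2031]
eef_rot: [-0.0, 1.0, -0.0, -0.001]
force: [-1.2, 0.4, -0.9]
opening: 0.247
gripper_force: 25.0
```

>>> {"api": "carry_out", "payload": {
  "increments": [
    {"gripper":1,"dx":0,"dy":0,"dz":0.3,"rx":0,"ry":0,"rz":0},
    {"gripper":1,"dx":0,"dy":0,"dz":0.3,"rx":0,"ry":0,"rz":0},
    {"gripper":1,"dx":0,"dy":0,"dz":0.3,"rx":0,"ry":0,"rz":0},
    {"gripper":1,"dx":0,"dy":0,"dz":0,"rx":0,"ry":0,"rz":0}
  ]
}}

```text
t: 20.2
tcp_pos: [0.5075, 0.1449, 0.195]
eef_rot: [0.0, 1.0, 0.0, -0.0]
force: [-0.3, 0.2, -1.4]
opening: 0.248
gripper_force: 25.0
```

>>> {"api": "carry_out", "payload": {
  "increments": [
    {"gripper":1,"dx":0,"dy":0,"dz":0.4,"rx":0,"ry":0,"rz":0},
    {"gripper":1,"dx":0,"dy":0,"dz":0.4,"rx":0,"ry":0,"rz":0},
    {"gripper":1,"dx":0,"dy":0,"dz":0.4,"rx":0,"ry":0,"rz":0},
    {"gripper":1,"dx":0,"dy":0,"dz":0,"rx":0,"ry":0,"rz":0}
  ]
}}

```text
t: 20.6
tcp_pos: [0.5074, 0.1449, 0.1826]
eef_rot: [0.0, 1.0, -0.0, -0.0]
force: [0.2, -0.5, -1.9]
opening: 0.25
gripper_force: 25.0
```

Free so far: the tip is at about 41 mm, through the turntable.

>>> {"api": "carry_out", "payload": {
  "increments": [
    {"gripper":1,"dx":0,"dy":0,"dz":0.4,"rx":0,"ry":0,"rz":0},
    {"gripper":1,"dx":0,"dy":0,"dz":0.4,"rx":0,"ry":0,"rz":0},
    {"gripper":1,"dx":0,"dy":0,"dz":0.4,"rx":0,"ry":0,"rz":0},
    {"gripper":1,"dx":0,"dy":0,"dz":0.4,"rx":0,"ry":0,"rz":0},
    {"gripper":1,"dx":0,"dy":0,"dz":0,"rx":0,"ry":0,"rz":0}
  ]
}}

```text
t: 21.1
tcp_pos: [0.5074, 0.1449, 0.1666]
eef_rot: [-0.0, 1.0, -0.0, -0.0]
force: [-0.2, -0.3, -1.0]
opening: 0.25
gripper_force: 25.0
```

>>> {"api": "carry_out", "payload": {
  "increments": [
    {"gripper":1,"dx":0,"dy":0,"dz":0.3,"rx":0,"ry":0,"rz":0},
    {"gripper":1,"dx":0,"dy":0,"dz":0.3,"rx":0,"ry":0,"rz":0},
    {"gripper":1,"dx":0,"dy":0,"dz":0.05,"rx":0,"ry":0,"rz":0},
    {"gripper":1,"dx":0,"dy":0,"dz":0.05,"rx":0,"ry":0,"rz":0},
    {"gripper":1,"dx":0,"dy":0,"dz":0,"rx":0,"ry":0,"rz":0}
  ]
}}

```text
t: 21.6
tcp_pos: [0.5076, 0.145, 0.1602]
eef_rot: [-0.0, 1.0, 0.0, 0.0]
force: [0.2, 0.7, -1.3]
opening: 0.246
gripper_force: 25.0
```

>>> {"api": "carry_out", "payload": {
  "increments": [
    {"gripper":1,"dx":0,"dy":0,"dz":0.05,"rx":0,"ry":0,"rz":0},
    {"gripper":1,"dx":0,"dy":0,"dz":0.05,"rx":0,"ry":0,"rz":0},
    {"gripper":1,"dx":0,"dy":0,"dz":0,"rx":0,"ry":0,"rz":0}
  ]
}}

```text
t: 21.9
tcp_pos: [0.5076, 0.1449, 0.1594]
eef_rot: [-0.0, 1.0, 0.0, 0.0]
force: [-1.0, -0.7, 1.5]
opening: 0.25
gripper_force: 25.0
```

>>> {"api": "carry_out", "payload": {
  "increments": [
    {"gripper":1,"dx":0,"dy":0,"dz":0.04,"rx":0,"ry":0,"rz":0},
    {"gripper":1,"dx":0,"dy":0,"dz":0,"rx":0,"ry":0,"rz":0}
  ]
}}

```text
t: 22.1
tcp_pos: [0.5076, 0.1449, 0.1594]
eef_rot: [-0.0, 1.0, 0.0, 0.0]
force: [-2.5, -0.1, 7.1]
opening: 0.246
gripper_force: 25.0
```

>>> {"api": "carry_out", "payload": {
  "increments": [
    {"gripper":0.6,"dx":0,"dy":0,"dz":0,"rx":0,"ry":0,"rz":0},
    {"gripper":0.6,"dx":0,"dy":0,"dz":0,"rx":0,"ry":0,"rz":0},
    {"gripper":0.6,"dx":0,"dy":0,"dz":0,"rx":0,"ry":0,"rz":0},
    {"gripper":0.5,"dx":0,"dy":0,"dz":-1,"rx":0,"ry":0,"rz":0},
    {"gripper":0.4,"dx":0,"dy":0,"dz":-3,"rx":0,"ry":0,"rz":0},
    {"gripper":0.3,"dx":0,"dy":0,"dz":-4,"rx":0,"ry":0,"rz":0},
    {"gripper":0,"dx":0,"dy":0,"dz":-4,"rx":0,"ry":0,"rz":0},
    {"gripper":0,"dx":-2,"dy":-4,"dz":-2,"rx":0,"ry":0,"rz":0},
    {"gripper":0,"dx":0,"dy":-4,"dz":0,"rx":0,"ry":0,"rz":0},
    {"gripper":0,"dx":0,"dy":0,"dz":0,"rx":0,"ry":0,"rz":0}
  ]
}}

```text
t: 23.1
tcp_pos: [0.5278, 0.0618, 0.3002]
eef_rot: [0.001, 1.0, -0.0, 0.001]
force: [-0.0, 0.1, -0.3]
opening: 0.932
gripper_force: 0.0
```

```bash
python3 look.py w8
```

```text
23.1 [0.5278 0.0618 0.3002]
handle_grip 0.92 [ 69.4 160.3] [ 0.5009 -0.101   0.113 ]
handwheel_axis 0.82 [ 83.1 217.8] [ 0.5547 -0.0974  0.113 ]
lock_hole 0.76 [337.6 158.9] [0.5084 0.1433 0.072 ]
pin_centre 0.58 [341.8 157.6] [0.5094 0.1504 0.0605]
pin_shoulder 0.97 [338.8 161.9] [0.5135 0.1473 0.062 ]
```

View pics/w8.png

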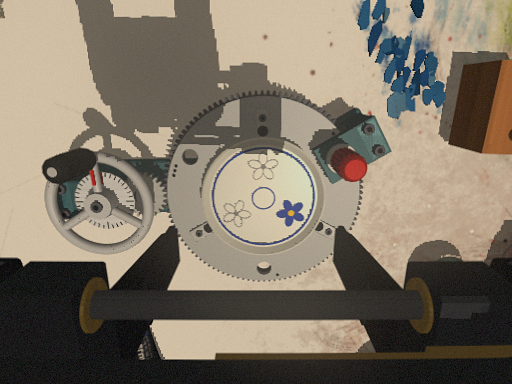

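```bash
python3 -c "
from rig import arm
print(arm.hand_in())"
```

```text
the job is handed in; nothing more can be done
None
```

I gave the handwheel three full clockwise turns from the red line and left its handle over the line (within about 0.02 rad by camera), pushed the lock pin down until its shoulder met the yoke, and handed the job in at about 23 s; it returned no verdict.

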